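Rack the two loose calibration weights

ROBOT

A 6-joint arm with a two-finger parallel gripper is mounted at the origin on a cart in front of the work surface, level with it; the furniture and walls round the work are solid. World frame = base frame: x ahead of the robot, y to its left, z up, the work surface at z = 0. Lengths are in m, angles in degrees, forces in N, time in s.
With the tool pointing down it reaches from about 0.375 to 0.9 m from the base axis. Payload 3.1 kg.
Tool frame: the origin (TCP) lies midway between the tips of the shut fingers; the grasp point (between the pads) lies 19 mm behind it; x points along the fingers, y is the direction in which the jaws open and shut, and the axes are right-handed (so a half turn about x gives the same grasp; the last joint's range is limited). The gripper opens to 87 mm and grips with 3 to 60 N. Pads are 19 mm wide; open, the fingers measure 117 mm over their backs; the gripper's body (75 mm by 190 mm) begins 51 mm behind the grasp point.
Start: joints at [54.746, 30.224, 82.088, -0, 67.689, -10.227], TCP at [0.264, 0.566, 0.223] pointing down, gripper open.
Joint ranges: [-176.69, 176.69], [-43.24, 126.21], [12.49, 139.97], [-82, 262], [0, 151.66], [-163.58, 163.58]. Speed limits (degrees/s): [159.86, 159.86, 180, 180, 180, 180].

INTERFACE

Orientations are given as a 3x3 rotation matrix whose columns are the frame's x, y, z axes.
In Python, from rig import bot gives the robot as it stands.
- The arm moves only by the tool play_rows, never from a script. Its argument "motion" is a list of rows, each a list of 3 entries, a list of its own where there are three numbers: the shift along the tool's x, y, z in mm, then the turn, a rotation vector about the tool's x, y, z in degrees, then the opening, from 0 (shut) to 1 (fully open). A call has 1 to 8 rows; each row is the pose to reach, as a shift and turn from the pose commanded when the call began, along the tool's axes at that moment; what a row does not reach only later rows make up. A row lasts 1/10 s, in which the tool goes at most 50 mm and 8.59 degrees, less where a joint would pass 70% of its speed; a pose out of reach is approached as far as the arm can. A call with a gripper value outside its range is refused whole. The fingers move at their own pace and stop on an object; the grip force is fixed at half the most. Time passes only in rows, so rows that repeat a pose let the fingers close. It gives the time, the measured TCP pose, the force and the opening at its end, in the units of the state.
- bot.read_state(): the state, without advancing time (a new reading comes with each control period).
- bot.capture(name): name is "scene" or "top"; returns a dict with "img" (384x512x3 uint8, blue, green, red), "mtx" (3x3 intrinsics, pixels), "rvec" (rotation vector, rad) and "tvec" (3), from world to camera coordinates, as OpenCV has them. Camera axes: x right, y down, z forward; pixel columns grow to the right and rows downward; lengths in m; the calibration is good to about 2 mm. A picture is of the moment at which its call begins. There is no depth.
- bot.hand_in(): hands the job in, once; it reports no verdict.
The state is a dict: "time_s": time; "joint_positions": joint angles; "qvel": joint speeds; "tau": joint torques, N m; "position": TCP position; "tcp_rot": TCP orientation; "force": force on the tool from outside, world axes, zero at the start; "moment": the same for the moment, N m; "opening": opening from 0.0 (shut) to 1.0 (fully open).
Only numpy, scipy, OpenCV 4.12 (cv2) and the standard library are available. Lean on these libraries where they do the work, as an engineer would, in place of code of your own. Each camera call takes 0.05 s, during which the arm holds its last target.

TASK

Put the two knobbed metal calibration weights that stand on the worktop in front of the small wooden rack away in the rack's two empty cells, one in each, standing upright on the cell floor and released. It does not matter which weight goes in which empty cell. Leave the small weight that is already in the rack in its own cell.

Things in the scene. Friction and masses are not known exactly. Their poses are not given: they have to be found in the camera images.
- weight_rack: Low open wooden rack, fixed, 66 x 188 x 40 mm, three square cells in a row along its y. Origin: centre of its underside, on the worktop; z up; yaw within 15 degrees. Cell centres at x = 0, y = -61, 0, +61 mm. Cells 56 mm square inside, walls 5 mm thick, cell floors 8 mm above the worktop. One cell (which one varies) holds the small weight; the others are empty but for a thin dark liner.
- broad_weight: The thicker of the two loose weights: grey metal cylinder with a narrower neck and knob on top, 37 mm diameter, 88 mm tall, about 0.44 kg. Stands on the worktop. Origin: centre of its underside, z up along its axis. Plain body to about 55 mm height, but it grips as a full 37 mm cylinder up to its top: grip high enough that the palm clears the knob.
- tall_weight: The slimmer, taller of the two loose weights: grey metal cylinder with a narrower neck and knob on top, 33 mm diameter, 98 mm tall, about 0.48 kg. Stands on the worktop. Origin: centre of its underside, z up along its axis. Plain body to about 60 mm height, but it grips as a full 33 mm cylinder up to its top: grip high enough that the palm clears the knob.
- small_weight: The weight already in the rack, not to be taken out: same knobbed shape, 27 mm diameter, 62 mm tall, loose, standing on the floor of one cell, so its top is 70 mm above the worktop. Origin: centre of its underside.

How it is judged:
By the outcome, as a careful person would: the job done as asked, in the order asked, and still so for the second after the job is handed in, with the robot touching nothing.
It also fails if it takes over 54 s, if anything falls off the work surface, if the arm or the gripper's body presses on something with over 40 N, if the wrist force passes 120 N, or if a joint passes its speed limit or range.

## Working session

There is one attempt and no reset: what is moved stays moved. The work goes in short steps, Python scripts to look and compute and a tool call to move; the robot and the scene stay as the last step left them, time stands still between calls to the robot, and variables do not carry over. Pictures are saved under pics/ and viewed, and the job is handed in when it is done.

Besides the shell and the picture viewer there is one more tool, called after "Emit:" as a command line: name --argument value ..., lists and objects as JSON in quotes. play_rows: Moves the arm, as the interface text tells. Its arguments: {"type":"object","properties":{"motion":{"type":"array"}},"required":["motion"]}

```bash
mkdir -p pics; ls; python3 - <<'E'
from rig import bot
import cv2,numpy as np
s=bot.read_state();print({k:np.round(v,3).tolist() for k,v in s.items()})
for n in("scene","top"):
    c=bot.capture(n);cv2.imwrite(f"pics/{n}0.png",c["img"]);R=cv2.Rodrigues(np.array(c["rvec"],float))[0]
    print(n,np.round(c["mtx"],1).tolist(),np.round(-R.T@np.array(c["tvec"]).ravel(),3),np.round(R,2).tolist())
E
```

```text
pics
{'time_s': 0.0, 'joint_positions': [54.748, 30.28, 82.157, 0.0, 67.689, -10.228], 'qvel': [0.051, 0.008, -0.008, 0.06, -0.028, -0.085], 'tau': [-0.002, -44.004, -17.659, 0.063, 0.058, -0.0], 'position': [0.264, 0.566, 0.222], 'tcp_rot': [[-0.001, 0.423, 0.906], [-0.002, 0.906, -0.423], [-1.0, -0.002, -0.0]], 'force': [0.007, 0.962, 0.298], 'moment': [-0.037, -0.028, -0.054], 'opening': 1.002}
scene [[439.7, 0.0, 256.1], [0.0, 439.7, 189.3], [0.0, 0.0, 1.0]] [ 0.046 -0.742  0.656] [[0.73, -0.68, 0.02], [-0.49, -0.54, -0.68], [0.48, 0.49, -0.73]]
top [[401.0, 0.0, 257.4], [0.0, 401.0, 192.3], [0.0, 0.0, 1.0]] [ 0.301 -0.294  0.877] [[-0.03, -1.0, 0.01], [-0.98, 0.03, -0.21], [0.21, -0.01, -0.98]]
```

View pics/scene0.png

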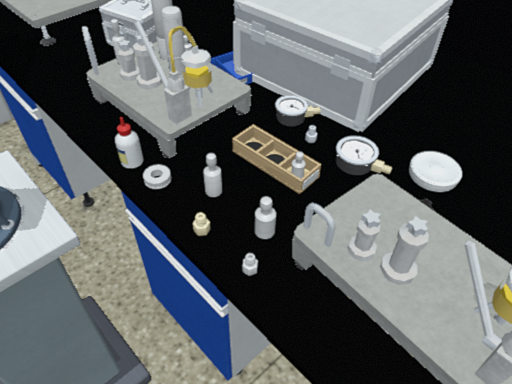

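View pics/top0.png

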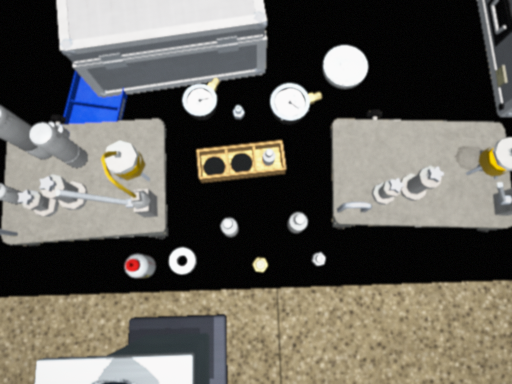

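The tall weight is at about (212,175) in the scene picture and (229,227) in the top one. The broad weight is at (265,218) and (297,222). The rack is at (241,161) in the top picture, with the small weight in its right-hand cell. I'll zoom in for precise pixels.

```bash
python3 - <<'E'
import cv2
a=cv2.imread("pics/top0.png")[130:245,185:320];cv2.imwrite("pics/ztop.png",cv2.resize(a,None,fx=5.5,fy=5,interpolation=cv2.INTER_CUBIC) if 0 else cv2.resize(a,None,fx=5,fy=5,interpolation=cv2.INTER_CUBIC))
a=cv2.imread("pics/scene0.png")[120:245,190:330];cv2.imwrite("pics/zsc.png",cv2.resize(a,None,fx=4.7,fy=4.7,interpolation=cv2.INTER_CUBIC) if 0 else cv2.resize(a,None,fx=4,fy=4,interpolation=cv2.INTER_CUBIC))
E
```

```text
(no output)
```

View pics/ztop.png

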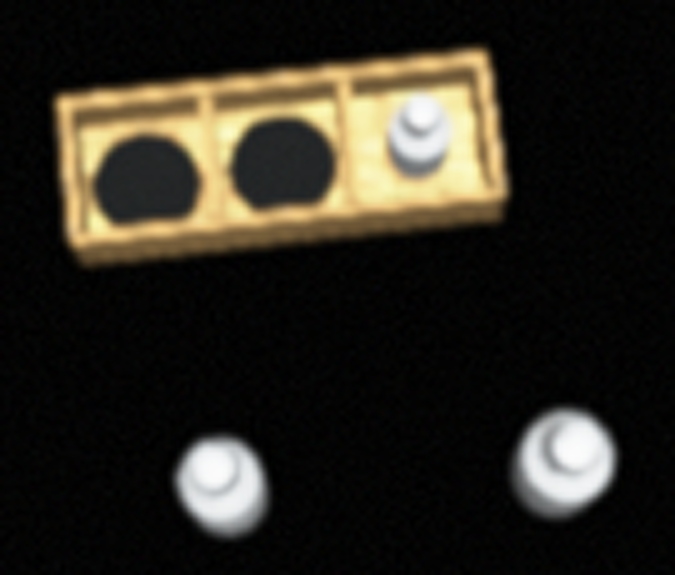

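View pics/zsc.png

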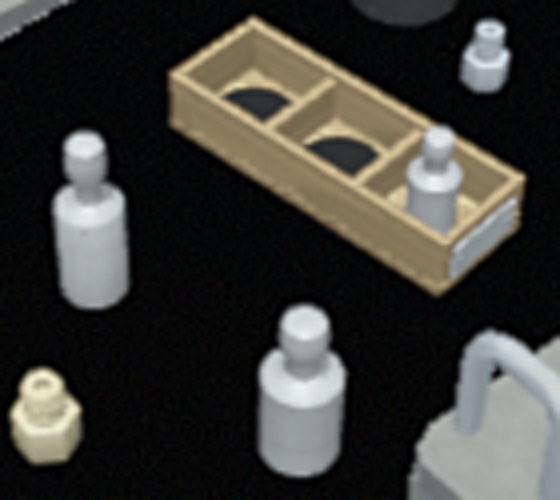

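```bash
cat > h.py <<'E'
import cv2,numpy as np
from scipy.optimize import least_squares,minimize
from rig import bot
def prj(c,P): return cv2.projectPoints(np.asarray(P,float).reshape(-1,1,3),np.array(c["rvec"],float),np.array(c["tvec"],float),np.array(c["mtx"],float),None)[0].reshape(-1,2)
def ray(c,uv,z):
    R=cv2.Rodrigues(np.array(c["rvec"],float))[0];o=-R.T@np.array(c["tvec"],float).ravel()
    d=R.T@np.linalg.inv(c["mtx"])@np.array([uv[0],uv[1],1.]);return o+d*(z-o[2])/d[2]
S=8
def model(c,xy,r,hb,h,z0,box):
    x0,y0,x1,y1=box;m=np.zeros(((y1-y0)*S,(x1-x0)*S),np.uint8);t=np.linspace(0,2*np.pi,40)
    for rr,a,b in((r,0,hb),(r*.35,hb,h),(r*.55,h-.018,h)):
        P=[[xy[0]+rr*np.cos(q),xy[1]+rr*np.sin(q),z0+z] for z in(a,b) for q in t]
        p=((prj(c,P)-[x0,y0]+.5)*S).astype(np.float32)
        cv2.fillConvexPoly(m,cv2.convexHull(p).astype(np.int32),255)
    return cv2.resize(m,(x1-x0,y1-y0),interpolation=cv2.INTER_AREA)/255.
def fitw(views,xy0,r,hb,h,z0=0):
    def f(xy):
        e=0
        for c,b in views:
            g=c["img"][b[1]:b[3],b[0]:b[2]].astype(float).mean(2)
            e+=np.mean((np.clip(g/150,0,1)-cv2.GaussianBlur(model(c,xy,r,hb,h,z0,b),(0,0),.7))**2)
        return e
    q=minimize(f,xy0,method="Nelder-Mead",options=dict(initial_simplex=[xy0,np.add(xy0,[.006,0]),np.add(xy0,[0,.006])],xatol=1e-4,fatol=1e-7));return q.x,q.fun
E
cat > m.py <<'E'
from h import *
T=bot.capture("top");C=bot.capture("scene")
for n,r,hb,h,bt,bs,k in(("tall",.0165,.060,.098,(215,212,245,243),(200,148,226,201),(214,470)),("broad",.0185,.055,.088,(284,206,314,238),(252,192,280,241),(576,447))):
    g=ray(T,(185+(k[0]+.5)/5-.5,130+(k[1]+.5)/5-.5),h)
    print(n,"knob",g.round(4),*[ (fitw(v,g[:2],r,hb,h)) for v in([(T,bt)],[(C,bs)],[(T,bt),(C,bs)])])
ct=(np.array([(57,95),(488,50),(507,197),(75,243)])+.5)/5-.5+[185,130]
cs=(np.array([(255,18),(524,180),(443,242),(172,73)])+.5)/4-.5+[190,120]
w=np.array([ray(T,p,.04) for p in ct]);print(w.round(4),np.linalg.norm(w-np.roll(w,-1,0),axis=1).round(4))
w2=np.array([ray(C,p,.04) for p in cs]);print(w2.round(4),np.linalg.norm(w2-np.roll(w2,-1,0),axis=1).round(4))
L=np.array([(33,94),(33,-94),(-33,-94),(-33,94)])/1e3
def rk(p): 
    a=p[2];R=np.array([[np.cos(a),-np.sin(a)],[np.sin(a),np.cos(a)]]);return np.c_[L@R.T+p[:2],np.full(4,.04)]
i=w.mean(0)
for f in(lambda p:(prj(T,rk(p))-ct).ravel(),lambda p:np.r_[(prj(T,rk(p))-ct).ravel(),(prj(C,rk(p))-cs).ravel()]):
    q=least_squares(f,[i[0],i[1],0]);print(q.x.round(4),np.degrees(q.x[2]),q.fun.round(1))
a=q.x[2]
for y in(-.061,0,.061):print("cell",(q.x[:2]+[-y*np.sin(a),y*np.cos(a)]).round(4))
E
python3 m.py
```

```text
tall knob [ 0.4062 -0.2434  0.098 ] (array([ 0.40830688, -0.24247275]), np.float64(0.0068321808966388155)) (array([ 0.40629471, -0.24410115]), np.float64(0.004469683428501577)) (array([ 0.4074497 , -0.24271725]), np.float64(0.016765856814629016))
broad knob [ 0.4122 -0.3865  0.088 ] (array([ 0.41424542, -0.38770083]), np.float64(0.007411763171232229)) (array([ 0.41189501, -0.38820975]), np.float64(0.00425931345157299)) (array([ 0.41296734, -0.38775543]), np.float64(0.016725437135330135))
[[ 0.5808 -0.1738  0.04  ]
 [ 0.5958 -0.3629  0.04  ]
 [ 0.5288 -0.3681  0.04  ]
 [ 0.5139 -0.1815  0.04  ]] [0.1897 0.0672 0.1872 0.0673]
[[ 0.5794 -0.1765  0.04  ]
 [ 0.5922 -0.3641  0.04  ]
 [ 0.5292 -0.3666  0.04  ]
 [ 0.514  -0.1813  0.04  ]] [0.188  0.0631 0.1859 0.0655]
[ 0.5548 -0.2716  0.0813] 4.656995307216423 [ 0.6  0.3 -0.1  0.2 -0.1 -0.3 -0.4 -0.1]
[ 0.5544 -0.2717  0.077 ] 4.414459974102527 [ 0.7  0.3  0.   0.5 -0.1  0.  -0.5 -0.1 -0.1 -0.4  0.3 -0.8  0.3  0.5
 -0.2 -0.2]
cell [ 0.5591 -0.3325]
cell [ 0.5544 -0.2717]
cell [ 0.5497 -0.2109]
```

The rack fits at (0.5545,-0.2717) with a yaw of 4.4°, and its corner-to-corner sizes match the ones given. The weights agree between the two views to about 2 mm. Before swinging the arm over, I'll check the obstacle heights on the left platform.

```bash
python3 - <<'E'
import cv2
a=cv2.imread("pics/top0.png")[90:290,0:170];cv2.imwrite("pics/zt2.png",cv2.resize(a,None,fx=3,fy=3,interpolation=cv2.INTER_CUBIC))
a=cv2.imread("pics/scene0.png")[0:180,70:270];cv2.imwrite("pics/zs2.png",cv2.resize(a,None,fx=3,fy=3,interpolation=cv2.INTER_CUBIC))
E
```

```text
(no output)
```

View pics/zt2.png

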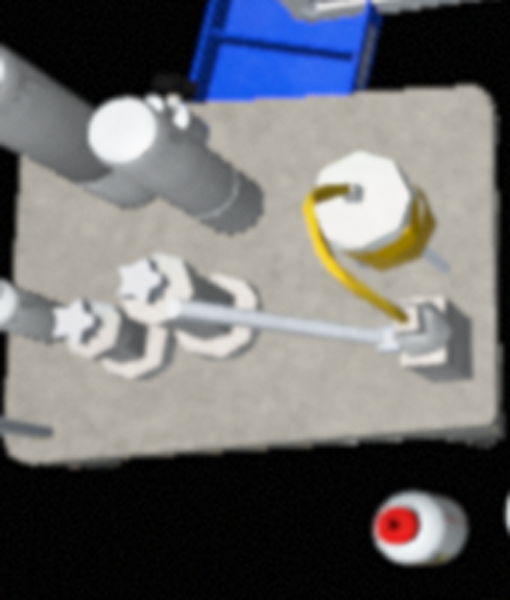

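View pics/zs2.png

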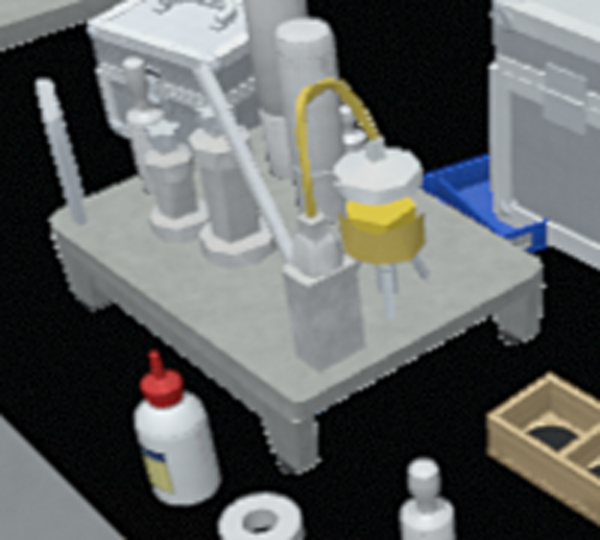

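```bash
python3 - <<'E'
from h import *
T=bot.capture("top");C=bot.capture("scene")
def Pm(c): return np.array(c["mtx"])@np.c_[cv2.Rodrigues(np.array(c["rvec"],float))[0],np.array(c["tvec"],float).ravel()]
for n,a,b in(("cylA",(41.7,133),(171.7,9)),("handle",(58,192.5),(138,23)),("clampblock",(143,198),(176,79)),("bottle",(122,153),(195,54)),("hoseTop",(104,158),(178,28)),("red",(133,265),(122,119)),("valve1",(47,184),(139,45)),("Rstar",(432,175),(416,224)),("box",(65,60),(237,5))):
    X=cv2.triangulatePoints(Pm(T),Pm(C),np.array(a,float),np.array(b,float)).ravel();X=X[:3]/X[3]
    print(n,X.round(3),(prj(T,X)-a).round(1),(prj(C,X)-b).round(1))
E
```

```text
cylA [0.555 0.062 0.226] [[ 0.3 -0.5]] [[-0.4  0.1]]
handle [0.446 0.017 0.247] [[ 0.3 -0.6]] [[-0.5  0.1]]
clampblock [ 0.445 -0.099  0.176] [[-0.3  0.6]] [[ 0.5 -0.1]]
bottle [ 0.525 -0.059  0.183] [[-1.   1.8]] [[ 1.5 -0.3]]
hoseTop [ 0.497 -0.052  0.246] [[-1.2  2.1]] [[ 1.7 -0.3]]
red [ 0.33  -0.068  0.121] [[-0.3  0.5]] [[ 0.5 -0.1]]
valve1 [0.477 0.081 0.163] [[-1.   1.9]] [[ 1.4 -0.2]]
Rstar [ 0.473 -0.618  0.182] [[ 0.7 -1. ]] [[-1.2  0.4]]
box [0.72  0.046 0.191] [[ 2.6 -3.9]] [[-3.   0.6]]
```

Emit:
play_rows --motion '[[[-50,0,0],[0,0,0],1],[[-100,0,0],[0,0,0],1],[[-150,0,0],[0,0,0],1],[[-190,0,0],[0,0,0],1],[[-190,-36,29],[5,0,0],1],[[-190,-73,58],[10,0,0],1],[[-190,-109,87],[15,0,0],1],[[-190,-146,116],[20,0,0],1]]'

```text
time_s: 1.1
position: [0.3077, 0.3833, 0.4126]
tcp_rot: [[0.001, 0.709, 0.705], [-0.0, 0.705, -0.709], [-1.0, 0.0, 0.0]]
force: [1.2, -0.2, 0.8]
opening: 1.001
```

Emit:
play_rows --motion '[[[0,-26,41],[5,0,0],1],[[0,-52,82],[10,0,0],1],[[0,-78,123],[15,0,0],1],[[0,-104,164],[20,0,0],1],[[0,-130,205],[25,0,0],1],[[0,-156,246],[30,0,0],1],[[0,-182,287],[35,0,0],1],[[0,-208,328],[40.5,0,0],1]]'

```text
time_s: 1.9
position: [0.3922, 0.004, 0.4129]
tcp_rot: [[0.001, 0.997, 0.074], [-0.0, 0.074, -0.997], [-1.0, 0.001, 0.0]]
force: [0.3, 0.0, 0.4]
opening: 1.002
```

Emit:
play_rows --motion '[[[0,0,45],[0,0,0],1],[[0,-1,90],[0,0,0],1],[[0,-1,135],[0,0,0],1],[[0,-2,180],[0,0,0],1],[[20,-3,225],[0,0,0],1],[[60,-3,247],[0,0,0],1],[[110,-3,247],[0,0,0],1],[[160,-3,247],[0,0,0],1]]'

```text
time_s: 2.7
position: [0.4087, -0.2419, 0.2514]
tcp_rot: [[0.002, 0.997, 0.076], [-0.002, 0.076, -0.997], [-1.0, 0.002, 0.002]]
force: [0.3, -0.1, -1.3]
opening: 0.999
```

```bash
python3 - <<'E'
from rig import bot
import cv2
s=bot.read_state();print(s["position"],s["joint_positions"])
for n in("scene","top"): cv2.imwrite(f"pics/{n}1.png",bot.capture(n)["img"])
s=bot.read_state();print(s["position"],s["joint_positions"])
E
```

```text
[ 0.40873298 -0.24190354  0.2513551 ] [-4.41379320e+01  1.63779444e+01  1.01015112e+02  6.54903685e-03
  6.24737633e+01 -4.84976785e+01]
[ 0.40453451 -0.23721061  0.24698253] [-4.40743165e+01  1.66664467e+01  1.01423012e+02 -6.46523693e-03
  6.28189249e+01 -4.84974409e+01]
```

View pics/scene1.png

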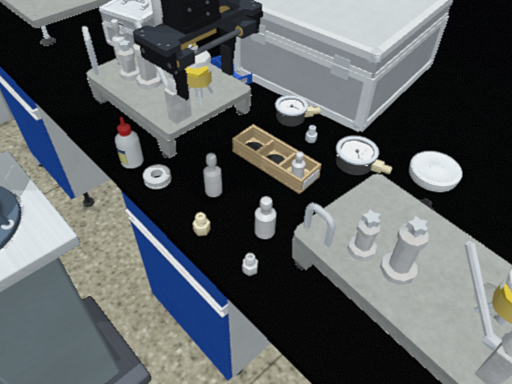

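```bash
python3 - <<'E'
from h import *
s=bot.read_state();print(s["time_s"],s["position"])
for n in("scene","top"):
    c=bot.capture(n);print(n,prj(c,s["position"]),prj(c,s["position"]+np.array([0,0,.15])))
E
```

```text
2.8 [ 0.40453451 -0.23721061  0.24698253]
scene [[201.5234563   85.96752955]] [[193.49870256  -6.86823937]]
top [[217.15867362 212.35946451]] [[205.78721285 192.79633925]]
```

View pics/top1.png

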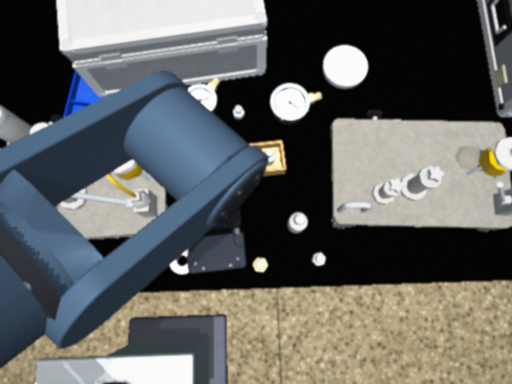

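Emit:
play_rows --motion '[[[50,0,0],[0,0,0],1],[[100,0,0],[0,0,0],1],[[110,0,0],[0,0,0],1],[[110,0,0],[0,0,0],1],[[110,0,0],[0,0,0],1]]'

```text
time_s: 3.4
position: [0.4107, -0.2423, 0.1452]
tcp_rot: [[0.004, 0.997, 0.078], [-0.004, 0.078, -0.997], [-1.0, 0.004, 0.004]]
force: [0.7, -0.0, 0.6]
opening: 1.0
```

```bash
python3 - <<'E'
from h import *
s=bot.read_state();print(s["position"],np.array(s["tcp_rot"]).round(4),s["qvel"])
c=bot.capture("scene");print(prj(c,s["position"]));cv2.imwrite("pics/s2.png",cv2.resize(c["img"][60:260,120:320],None,fx=3,fy=3))
E
```

```text
[ 0.41069829 -0.24226616  0.14524624] [[ 0.0043  0.9969  0.0784]
 [-0.0041  0.0784 -0.9969]
 [-1.      0.0039  0.0044]] [-0.10160143 -0.97588031  0.17972862  0.05501415 -0.54917065 -0.02045026]
[[210.14913897 134.19226419]]
```

View pics/s2.png

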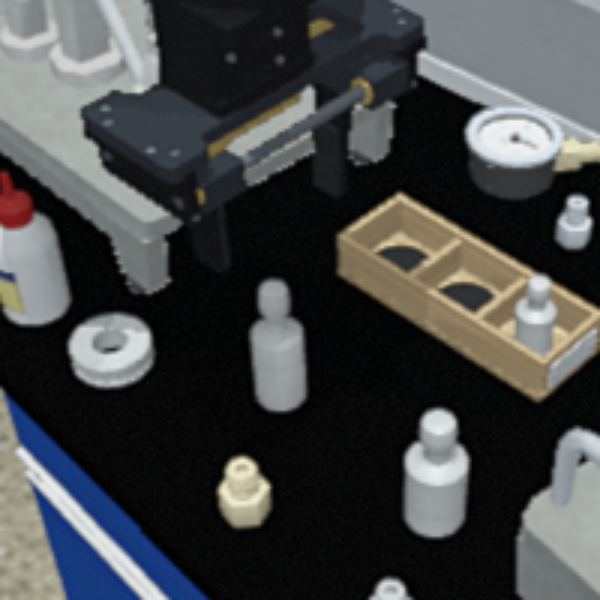

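The fingertips' midpoint is at about (210,137), and the reported TCP projects to (210,134), so the frames agree. Next I'll descend and grip the tall weight.

Emit:
play_rows --motion '[[[30,-4,0],[0,0,0],1],[[60,-4,0],[0,0,0],1],[[85,-4,0],[0,0,0],1],[[93,-4,0],[0,0,0],1],[[93,-4,0],[0,0,0],1],[[93,-4,0],[0,0,0],1]]'

```text
time_s: 4.05
position: [0.4058, -0.2419, 0.051]
tcp_rot: [[0.002, 0.997, 0.078], [-0.002, 0.078, -0.997], [-1.0, 0.002, 0.002]]
force: [0.3, -0.4, 0.8]
opening: 1.003
```

Emit:
play_rows --motion '[[[0,0,0],[0,0,0],0.5],[[0,0,0],[0,0,0],0.1],[[0,0,0],[0,0,0],0.1],[[0,0,0],[0,0,0],0.1],[[0,0,0],[0,0,0],0.1],[[0,0,0],[0,0,0],0.1],[[0,0,0],[0,0,0],0.1],[[0,0,0],[0,0,0],0.1]]'

```text
time_s: 4.85
position: [0.4049, -0.241, 0.0495]
tcp_rot: [[0.001, 0.997, 0.078], [-0.0, 0.078, -0.997], [-1.0, 0.0, 0.0]]
force: [-0.6, -0.2, 1.3]
opening: 0.37
```

```bash
python3 - <<'E'
from h import *
s=bot.read_state();print(s["position"],s["opening"]*87,np.array(s["tcp_rot"]).round(4).tolist())
c=bot.capture("scene");cv2.imwrite("pics/s3.png",cv2.resize(c["img"][60:260,120:320],None,fx=3,fy=3))
E
```

```text
[ 0.40492717 -0.24104827  0.04953901] 32.19840903077213 [[0.0005, 0.997, 0.0778], [-0.0003, 0.0778, -0.997], [-1.0, 0.0005, 0.0004]]
```

View pics/s3.png

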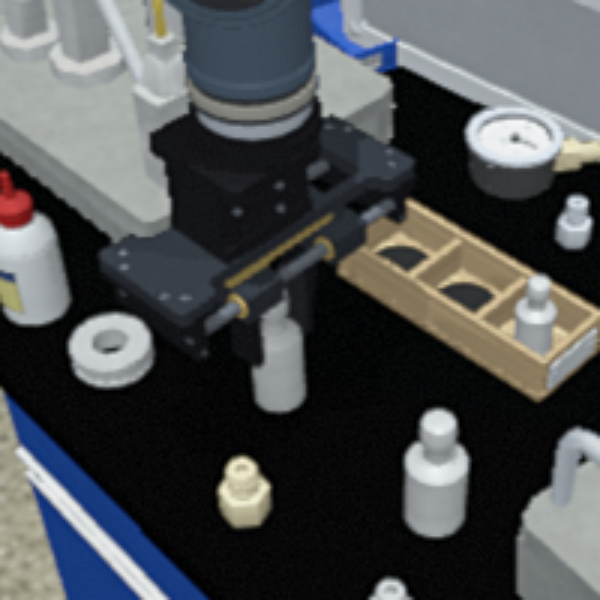

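The opening reads 32 mm, so the tall weight is gripped. Now I'll lift it and carry it over the left cell.

Emit:
play_rows --motion '[[[-10,0,0],[0,0,0],0.1],[[-30,0,0],[0,0,0],0.1],[[-50,0,0],[0,0,0],0.1],[[-70,0,0],[0,0,0],0.1],[[-80,10,-2],[0,0,0],0.1],[[-80,30,-5],[0,0,0],0.1],[[-80,55,-8],[0,0,0],0.1],[[-80,80,-12],[0,0,0],0.1]]'

```text
time_s: 5.7
position: [0.4833, -0.222, 0.1297]
tcp_rot: [[-0.002, 0.997, 0.077], [0.001, 0.077, -0.997], [-1.0, -0.001, -0.001]]
force: [0.5, -0.7, -4.6]
opening: 0.375
```

Emit:
play_rows --motion '[[[0,25,-3],[0,0,0],0.1],[[0,45,-6],[0,0,0],0.1],[[0,60,-8],[0,0,0],0.1],[[0,67,-8],[0,0,0],0.1],[[0,67,-8],[0,0,0],0.1],[[0,67,-8],[0,0,0],0.1],[[0,67,-8],[0,0,0],0.1]]'

```text
time_s: 6.4
position: [0.5483, -0.2094, 0.1293]
tcp_rot: [[-0.002, 0.997, 0.077], [0.001, 0.077, -0.997], [-1.0, -0.002, -0.001]]
force: [-0.8, 0.4, -4.2]
opening: 0.371
```

```bash
python3 - <<'E'
from h import *
s=bot.read_state();print(s["position"],s["opening"]*87,s["force"],np.array(s["tcp_rot"]).round(4).tolist())
p=np.array(s["position"]);c=bot.capture("scene");print(prj(c,[p[0],p[1]-.0017,p[2]+.019-.0695]));cv2.imwrite("pics/s4.png",cv2.resize(c["img"][20:220,170:370],None,fx=3,fy=3))
E
```

```text
[ 0.54829129 -0.20936272  0.12931036] 32.31722036651678 [-0.81467366  0.44869427 -4.23217384] [[-0.0018, 0.997, 0.0774], [0.0008, 0.0774, -0.997], [-1.0, -0.0018, -0.001]]
[[253.90933388 123.38726532]]
```

View pics/s4.png

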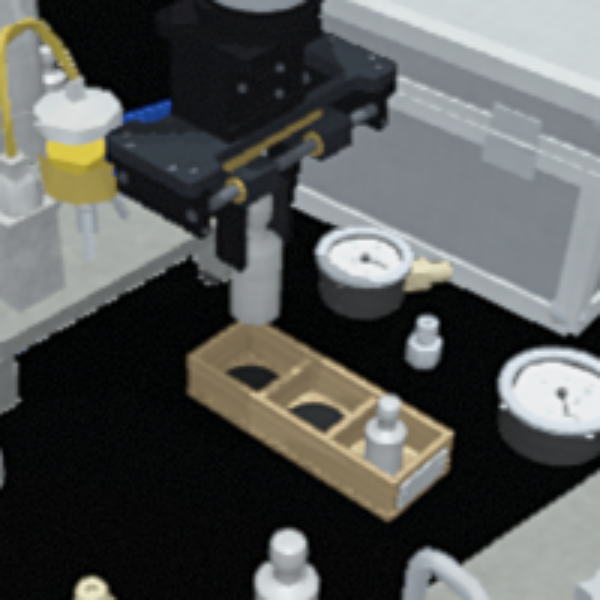

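The weight hangs upright over the left cell, with its underside at about (255,124), which is where I predicted it. I'll lower it now.

Emit:
play_rows --motion '[[[15,1,0],[0,0,0],0.1],[[30,1,0],[0,0,0],0.1],[[45,1,0],[0,0,0],0.1],[[57,1,0],[0,0,0],0.1],[[63,1,0],[0,0,0],0.1],[[67,1,0],[0,0,0],0.1],[[69,1,0],[0,0,0],0.1],[[69,1,0],[0,0,0],0.1]]'

```text
time_s: 7.25
position: [0.5508, -0.2096, 0.0607]
tcp_rot: [[0.0, 0.997, 0.078], [-0.0, 0.078, -0.997], [-1.0, 0.0, 0.0]]
force: [0.4, 0.1, -3.5]
opening: 0.375
```

Emit:
play_rows --motion '[[[1,0,0],[0,0,0],0.1],[[2,0,0],[0,0,0],0.1],[[2,0,0],[0,0,0],0.1]]'

```text
time_s: 7.55
position: [0.5508, -0.2094, 0.0587]
tcp_rot: [[0.0, 0.997, 0.078], [-0.0, 0.078, -0.997], [-1.0, 0.0, 0.0]]
force: [-0.5, -0.6, -4.6]
opening: 0.375
```

Emit:
play_rows --motion '[[[1,0,0],[0,0,0],0.1],[[1,0,0],[0,0,0],0.1],[[1.5,0,0],[0,0,0],0.1],[[1.5,0,0],[0,0,0],0.1]]'

```text
time_s: 7.95
position: [0.5508, -0.2095, 0.0576]
tcp_rot: [[0.0, 0.997, 0.078], [-0.0, 0.078, -0.997], [-1.0, 0.0, 0.0]]
force: [-1.5, 1.2, 0.4]
opening: 0.371
```

The force has dropped to zero, so the weight is on the floor. I'll release it and go up, looking at the result from clear of it.

Emit:
play_rows --motion '[[[0,0,0],[0,0,0],0.6],[[0,0,0],[0,0,0],1],[[0,0,0],[0,0,0],1],[[0,0,0],[0,0,0],1],[[-20,0,0],[0,0,0],1],[[-60,0,0],[0,0,0],1],[[-105,0,0],[0,0,0],1],[[-140,0,0],[0,0,0],1]]'

```text
time_s: 8.75
position: [0.5512, -0.2097, 0.1994]
tcp_rot: [[0.002, 0.997, 0.078], [-0.001, 0.078, -0.997], [-1.0, 0.002, 0.001]]
force: [0.9, -0.1, -0.8]
opening: 0.974
```

```bash
python3 - <<'E'
from h import *
s=bot.read_state();print(s["position"],s["opening"]*87,s["force"],np.array(s["tcp_rot"]).round(4).tolist())
c=bot.capture("scene");cv2.imwrite("pics/s5.png",cv2.resize(c["img"][60:260,170:370],None,fx=3,fy=3))
print(fitw([(c,(252,192,280,241))],[.412,-.388],.0185,.055,.088))
E
```

```text
[ 0.55115015 -0.20971056  0.19940529] 84.71613030593826 [ 0.89092273 -0.06172621 -0.75741966] [[0.0017, 0.997, 0.078], [-0.0011, 0.078, -0.997], [-1.0, 0.0016, 0.0012]]
(array([ 0.41203408, -0.38813576]), np.float64(0.004253588380166206))
```

View pics/s5.png

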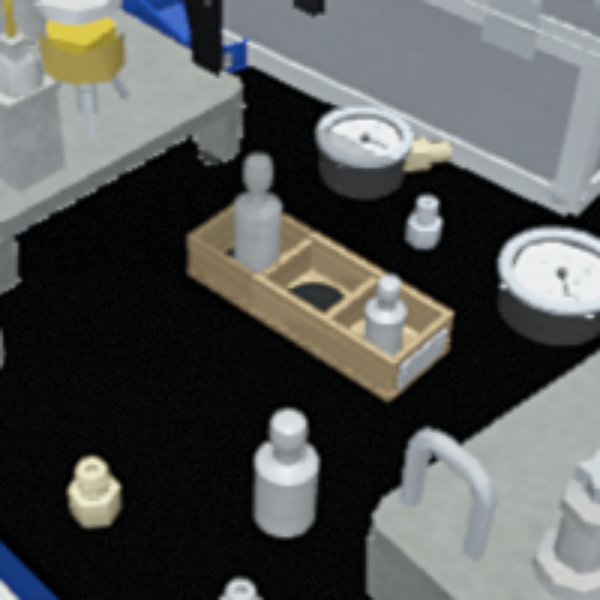

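The tall weight (zoom 257,215) stands upright in the left cell. Next is the broad one.

Emit:
play_rows --motion '[[[0,-20,22],[0,0,0],1],[[0,-50,55],[0,0,0],1],[[0,-82,90],[0,0,0],1],[[0,-114,125],[0,0,0],1],[[0,-140,153],[0,0,0],1],[[20,-152,167],[0,0,0],1],[[60,-152,167],[0,0,0],1],[[60,-152,167],[0,0,0],1]]'

```text
time_s: 9.6
position: [0.4091, -0.3854, 0.1328]
tcp_rot: [[-0.006, 0.997, 0.076], [0.009, 0.076, -0.997], [-1.0, -0.006, -0.009]]
force: [-1.3, 1.0, 0.1]
opening: 1.001
```

Emit:
play_rows --motion '[[[0,0,0],[0,0,0],1],[[0,0,0],[0,0,0],1]]'

```text
time_s: 9.8
position: [0.4131, -0.3881, 0.1385]
tcp_rot: [[0.001, 0.997, 0.079], [-0.002, 0.079, -0.997], [-1.0, 0.001, 0.002]]
force: [-0.0, 0.9, -0.3]
opening: 0.999
```

```bash
python3 - <<'E'
from h import *
s=bot.read_state();print(s["position"],s["opening"]*87,s["force"],np.array(s["tcp_rot"]).round(4).tolist())
c=bot.capture("scene");print(prj(c,s["position"]));cv2.imwrite("pics/s6.png",cv2.resize(c["img"][60:260,170:370],None,fx=3,fy=3))
E
```

```text
[ 0.41314499 -0.38812478  0.13845726] 86.89067983306724 [-6.36775304e-04  9.08076398e-01 -3.35662007e-01] [[0.0015, 0.9969, 0.079], [-0.002, 0.079, -0.9969], [-1.0, 0.0013, 0.0021]]
[[267.29122262 179.08350577]]
```

View pics/s6.png

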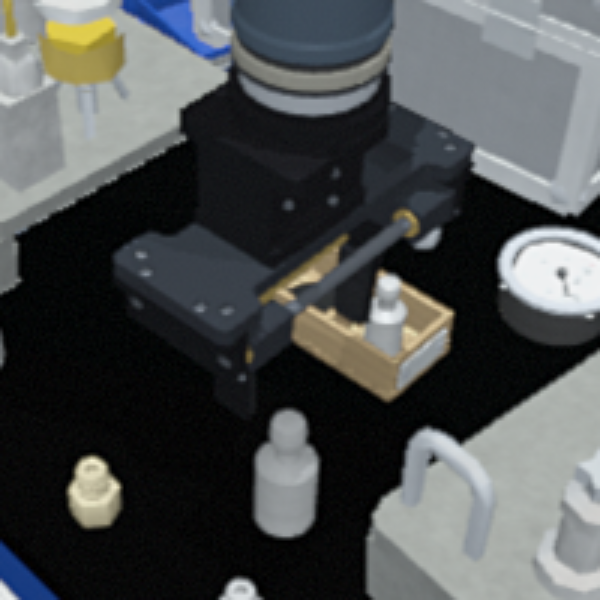

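Emit:
play_rows --motion '[[[25,0,0],[0,0,0],1],[[50,0,0],[0,0,0],1],[[75,0,0],[0,0,0],1],[[88,0,0],[0,0,0],1],[[88,0,0],[0,0,0],1],[[88,0,0],[0,0,0],1]]'

```text
time_s: 10.45
position: [0.4129, -0.3883, 0.0501]
tcp_rot: [[0.001, 0.997, 0.079], [-0.001, 0.079, -0.997], [-1.0, 0.001, 0.002]]
force: [-1.2, 0.3, 0.3]
opening: 1.002
```

Emit:
play_rows --motion '[[[0,0,0],[0,0,0],0.6],[[0,0,0],[0,0,0],0.1],[[0,0,0],[0,0,0],0.1],[[0,0,0],[0,0,0],0.1],[[0,0,0],[0,0,0],0.1],[[0,0,0],[0,0,0],0.1],[[0,0,0],[0,0,0],0.1]]'

```text
time_s: 11.15
position: [0.4121, -0.3878, 0.049]
tcp_rot: [[-0.0, 0.997, 0.078], [0.0, 0.078, -0.997], [-1.0, -0.0, -0.0]]
force: [-0.7, 0.2, -0.1]
opening: 0.451
```

Emit:
play_rows --motion '[[[0,0,0],[0,0,0],0.1],[[0,0,0],[0,0,0],0.1],[[-10,0,0],[0,0,0],0.1],[[-30,0,0],[0,0,0],0.1],[[-50,0,0],[0,0,0],0.1],[[-70,0,0],[0,0,0],0.1],[[-90,0,0],[0,0,0],0.1],[[-100,0,0],[0,0,0],0.1]]'

```text
time_s: 11.95
position: [0.4124, -0.388, 0.1507]
tcp_rot: [[0.001, 0.997, 0.078], [-0.001, 0.078, -0.997], [-1.0, 0.001, 0.002]]
force: [0.1, -0.3, -3.9]
opening: 0.418
```

Emit:
play_rows --motion '[[[0,10,-7],[0,0,0],0.1],[[0,32,-22],[0,0,0],0.1],[[0,58,-40],[0,0,0],0.1],[[0,84,-58],[0,0,0],0.1],[[0,110,-76],[0,0,0],0.1],[[0,132,-92],[0,0,0],0.1],[[0,146,-101],[0,0,0],0.1],[[0,151,-105],[0,0,0],0.1]]'

```text
time_s: 12.75
position: [0.5554, -0.2693, 0.1479]
tcp_rot: [[-0.001, 0.997, 0.08], [0.001, 0.08, -0.997], [-1.0, -0.001, -0.001]]
force: [0.1, -0.2, -3.5]
opening: 0.42
```

Emit:
play_rows --motion '[[[0,0,0],[0,0,0],0.1],[[0,0,0],[0,0,0],0.1],[[0,0,0],[0,0,0],0.1]]'

```text
time_s: 13.05
position: [0.5535, -0.2722, 0.1489]
tcp_rot: [[-0.001, 0.997, 0.076], [0.0, 0.076, -0.997], [-1.0, -0.001, -0.0]]
force: [-0.0, 0.1, -4.0]
opening: 0.419
```

```bash
python3 - <<'E'
from h import *
s=bot.read_state();print(s["position"],s["opening"]*87,s["force"],np.array(s["tcp_rot"]).round(4).tolist())
p=np.array(s["position"]);c=bot.capture("scene");print((prj(c,[p[0],p[1],p[2]-.049])-[170,20])*3);cv2.imwrite("pics/s7.png",cv2.resize(c["img"][20:220,170:370],None,fx=3,fy=3))
E
```

```text
[ 0.55354138 -0.27218828  0.14892643] 36.4198550254482 [-0.02928888  0.08879098 -4.01280405] [[-0.0008, 0.9971, 0.0765], [0.0, 0.0765, -0.9971], [-1.0, -0.0008, -0.0001]]
[[320.3725261  324.61379156]]
```

View pics/s7.png

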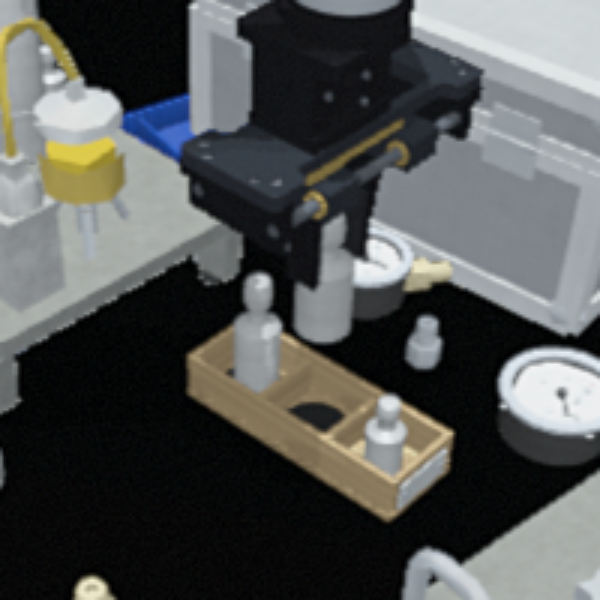

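The broad weight hangs upright over the middle cell. Its underside is at zoom (323,330) against (320,325) predicted. I'll lower it.

Emit:
play_rows --motion '[[[15,1,0],[0,0,0],0.1],[[35,1,0],[0,0,0],0.1],[[55,1,0],[0,0,0],0.1],[[70,1,0],[0,0,0],0.1],[[80,1,0],[0,0,0],0.1],[[86,1,0],[0,0,0],0.1],[[89,1,0],[0,0,0],0.1],[[89,1,0],[0,0,0],0.1]]'

```text
time_s: 13.9
position: [0.5557, -0.2714, 0.06]
tcp_rot: [[0.0, 0.997, 0.078], [-0.0, 0.078, -0.997], [-1.0, 0.0, 0.0]]
force: [0.4, 0.2, -4.6]
opening: 0.415
```

Emit:
play_rows --motion '[[[1,0,0],[0,0,0],0.1],[[2,0,0],[0,0,0],0.1],[[2,0,0],[0,0,0],0.1]]'

```text
time_s: 14.2
position: [0.5557, -0.2713, 0.0585]
tcp_rot: [[0.001, 0.997, 0.078], [-0.0, 0.078, -0.997], [-1.0, 0.001, 0.001]]
force: [-0.1, -0.3, -4.1]
opening: 0.418
```

Emit:
play_rows --motion '[[[0.5,0,0],[0,0,0],0.1],[[1,0,0],[0,0,0],0.1],[[1,0,0],[0,0,0],0.1],[[1,0,0],[0,0,0],0.1]]'

```text
time_s: 14.6
position: [0.5555, -0.2712, 0.057]
tcp_rot: [[-0.0, 0.997, 0.078], [0.0, 0.078, -0.997], [-1.0, -0.0, -0.0]]
force: [0.4, 0.4, -4.6]
opening: 0.418
```

Emit:
play_rows --motion '[[[0.5,0,0],[0,0,0],0.1],[[1,0,0],[0,0,0],0.1],[[1,0,0],[0,0,0],0.1],[[1,0,0],[0,0,0],0.1]]'

```text
time_s: 15.0
position: [0.5555, -0.2713, 0.057]
tcp_rot: [[0.0, 0.997, 0.078], [-0.0, 0.078, -0.997], [-1.0, 0.0, 0.0]]
force: [-1.9, 1.5, 5.5]
opening: 0.416
```

The force has gone from -4.6 to +5.5 N, so it's seated. I'll release it and retreat.

Emit:
play_rows --motion '[[[0,0,0],[0,0,0],0.6],[[0,0,0],[0,0,0],1],[[0,0,0],[0,0,0],1],[[0,0,0],[0,0,0],1],[[-20,0,0],[0,0,0],1],[[-60,0,0],[0,0,0],1],[[-105,0,0],[0,0,0],1],[[-150,0,0],[0,0,0],1]]'

```text
time_s: 15.8
position: [0.5552, -0.271, 0.2071]
tcp_rot: [[-0.001, 0.997, 0.078], [0.001, 0.078, -0.997], [-1.0, -0.001, -0.001]]
force: [0.6, -1.0, -0.4]
opening: 0.982
```

Emit:
play_rows --motion '[[[-50,-30,0],[0,0,0],1],[[-100,-70,0],[0,0,0],1],[[-130,-110,0],[0,0,0],1],[[-130,-150,0],[0,0,0],1],[[-130,-150,0],[0,0,0],1],[[-130,-150,0],[0,0,0],1]]'

```text
time_s: 16.4
position: [0.4051, -0.2831, 0.3368]
tcp_rot: [[0.001, 0.997, 0.076], [-0.001, 0.076, -0.997], [-1.0, 0.001, 0.001]]
force: [1.5, -0.5, -0.0]
opening: 0.998
```

```bash
python3 - <<'E'
from h import *
s=bot.read_state();print(s["time_s"],s["position"],s["opening"],s["force"],s["qvel"])
ims=[]
c=bot.capture("scene");cv2.imwrite("pics/s8.png",cv2.resize(c["img"][90:230,190:340],None,fx=4,fy=4,interpolation=cv2.INTER_CUBIC))
for n,x,y,h in(("tall",.5497,-.2109,.098),("broad",.5555,-.2713,.088),("small",.559,-.3325,.062)): print(n,((prj(c,[[x,y,.008+h],[x,y,.008]])-[190,90])*4).round())
E
```

```text
16.4 [ 0.4051229  -0.28310865  0.33678109] 0.998028548783183 [ 1.48459534 -0.53932117 -0.00969339] [ 1.70931516  2.8850662  -1.4585713   0.77575538 -0.79728944  0.66540611]
tall [[258.  90.]
 [256. 234.]]
broad [[348. 156.]
 [340. 285.]]
small [[438. 253.]
 [427. 341.]]
```

View pics/s8.png

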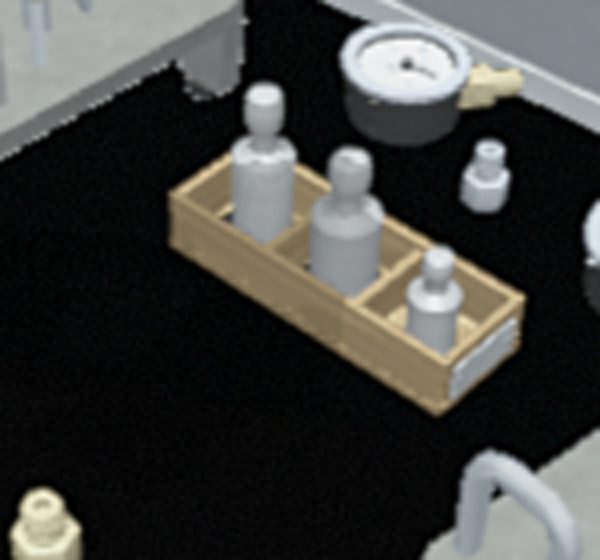

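All three weights stand upright, one per cell. Their knobs are at zoom (264,95), (350,155) and (438,255), within a few zoomed pixels of the predictions. I'll let the arm settle, then hand in.

Emit:
play_rows --motion '[[[0,0,0],[0,0,0],1],[[0,0,0],[0,0,0],1],[[0,0,0],[0,0,0],1],[[0,0,0],[0,0,0],1]]'

```text
time_s: 16.85
position: [0.4065, -0.2827, 0.3354]
tcp_rot: [[-0.001, 0.997, 0.079], [0.001, 0.079, -0.997], [-1.0, -0.001, -0.001]]
force: [-0.2, 0.5, -0.2]
opening: 1.002
```

```bash
python3 -c "
from rig import bot
print(bot.read_state()['qvel']);print(bot.hand_in())"
```

```text
[-3.24313709e-01 -4.53902309e-01  1.29963908e-01  2.19758215e-02
  7.53569060e-05 -1.38916810e-01]
the job is handed in; nothing more can be done
None
```

Both loose weights are in the rack, upright on the cell floors and released: the tall one in the left (+y) cell and the broad one in the middle cell. The small weight is still in its own cell. I handed the job in at about 16.9 s of the 54 s allowed.

- **Positions:** The last scene picture shows all three weights upright, one per cell. Each sits within a few zoomed pixels (1–2 image pixels) of where it should project.
- **Contact:** When each weight reached the floor, the vertical force rose from about -4.5 N to 0.4 N for the tall weight and 5.5 N for the broad one. That is far below the 40 N limit. The gripper then opened, and the arm ended well clear at about 0.34 m height.
- **Disagreements:** The top and scene cameras differed by about 2 mm on the weight positions, which matches the stated calibration. The top camera was not used for the final check. No check failed.

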